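# Snap the retaining clip onto the inspection spindle

### The job

Take the fork tool by its handle and with its prongs push the split clip sideways onto the groove of the spindle until it snaps home, and bed it there by pressing on with about 20 N for a moment (at least 15 N, never more than 25 N). Then stand the fork tool upright back in its shallow black tray and let go. Touch the clip only with the tool, and leave the bottle, jar and case where they are.

Things in the scene. Friction and masses are not known exactly. Their poses are not given: they have to be found in the camera images.
- groove (a point): Point on the axis of the upright steel spindle, at deck height, with the unit's axes: x is the way to push, from the open deck where the clip lies to the spindle; z up. The groove, 20 mm in diameter, runs from the deck up to 8.5 mm; above it sits the spindle's round head, 26 mm in diameter, up to 24.5 mm above the deck.
- spindle_unit: Fixed aluminium block 150 x 110 x 40 mm that carries the spindle; origin on the bench under the spindle's axis. Its flat top, the deck, is 40 mm above the bench and reaches from -100 to +50 mm in x and +-55 mm in y.
- clip_bore (a point): Centre of the bore of the loose dark steel split clip, 2.5 mm above its underside. The 5 mm thick clip lies flat on the deck, about 39 mm before the spindle, its mouth (x axis) roughly towards it. Pushed on, its jaws spring apart at about 9 N (6 to 13 N), then snap shut; home is with the back bar against the groove and this point on the spindle's axis. Past it: a hard stop.
- clip: The same clip; origin at the bore's centre on the underside, x out of the mouth. Back bar x = -18 to -10 mm, 48 mm wide (y); behind it a tang 11 mm wide to x = -30 mm. Two sprung jaws reach forward to x = 14 mm, with nubs of 4 mm radius at x = 8.3, y = +-11 mm that leave a 14 mm mouth.
- jaw_left (a joint): Opening angle (rad) of the clip's left jaw: 0 relaxed, about 0.14 when sprung over the groove, below 0.06 when home.
- jaw_right (a joint): Opening angle (rad) of the clip's right jaw, as for the left one.
- fork_grip (a point): Grasp point on the axis of the fork tool's upright black handle, 42 mm above the tool's underside. The handle is 20 mm (x) by 16 mm (y, the way to pinch it) and spans 8 to 80 mm above the underside. x: the way the prongs point; z up. Weight 0.1 to 0.16 kg. At the start it stands upright in its tray.
- fork: The same tool; origin on its underside under the handle. Steel foot 8 mm thick, 40 mm wide, from x = -14 mm on; in front two prongs, 18 mm long, each 9 mm wide, with a 20 mm gap that goes round the clip's tang so that their tips push on the back bar. The prong plate is clamped anywhere over 10 mm: the tips lie at x = 38 to 48 mm, different each time, and stay there. It slides easily.
- fork_tray_in (a point): Centre of the inner floor of the fixed black tray, 110 x 70 mm outside, 12 mm high, walls 4 mm; this floor lies 4 mm above the bench. x along its length. The fork's foot is centred over this point when its handle stands about 14 mm behind it (-x).
- wipe_bottle: Bystander: a clear bottle with black cap, 64 mm in diameter, 105 mm tall; origin at the centre of its underside.
- amber_jar: Bystander: an amber jar with black lid, 56 mm in diameter, 75 mm tall; origin at the centre of its underside.
- lens_case: Bystander: a closed grey case, 50 x 50 x 22 mm; origin at the centre of its underside.
There are look-alikes about, which are no part of the job. Of the things that look like the spindle_unit, take the one that is nearest to the robot's base at the start.

How it is judged:
On the way, in this order (a step that is already met when the one before it is completed fails the run):
1. the fork tool has been lifted out of its tray (distance of fork_grip from where it was at the start of the episode above 0.05 m), for 0.1 s.
2. the fork pushes on the clip at the spindle (contact force between fork and clip above 2 N and horizontal distance between clip_bore and groove below 0.025 m), for 0.05 s.
3. the clip is home on the groove and the fork presses it there with at least 15 N (horizontal distance between clip_bore and groove below 0.0025 m and z of clip_bore in the frame of groove between -0.001 and 0.008 m and value of joint each of jaw_left, jaw_right below 0.09 rad and contact force between fork and clip above 15 N), for 0.1 s.
At the end, for the whole second after the job is handed in: The clip sits in the groove, its bore within 2.5 mm of the spindle axis in plan, both jaws shut again (below 0.09 rad); the fork stands released and at rest on the floor of its tray (within 5 mm), upright within 0.1 rad, its handle within 40 mm of the tray centre (horizontal distance between clip_bore and groove below 0.0025 m and z of clip_bore in the frame of groove between -0.001 and 0.008 m and value of joint each of jaw_left, jaw_right below 0.09 rad and linear speed of each of clip, fork below 0.02 m/s and angle between fork_grip's own z axis and vertical below 0.1 rad and horizontal distance between fork_grip and fork_tray_in below 0.04 m and z of fork_grip in the frame of fork_tray_in between 0.037 and 0.047 m); the robot touches nothing.
It fails at once if the fork presses on the clip with more than 25 N (contact force between fork and clip above 25 N).
It fails at once if the fork is rammed against the spindle unit with more than 60 N (contact force between fork and spindle_unit above 60 N).
It fails at once if the clip is touched by the gripper or arm (contact force between any of the fingers, the arm and clip above 0.3 N).
It fails at once if the bottle, jar or case is moved by more than 20 mm (distance of any of wipe_bottle, amber_jar, lens_case from where it was at the start of the episode above 0.02 m).
It also fails if it takes over 67 s, if anything falls off the work surface, if the arm or the gripper's body presses on something with over 40 N, if the wrist force passes 120 N, or if a joint passes its speed limit or range.

### The arm

A 6-joint arm with a two-finger parallel gripper is mounted at the origin on the work surface. World frame = base frame: x ahead of the robot, y to its left, z up, the work surface at z = 0. Lengths are in m, angles in rad, forces in N, time in s.
With the tool pointing down it reaches from about 0.225 to 0.875 m from the base axis. Payload 3.4 kg.
Tool frame: the origin (TCP) lies on the centre line of the jaws, within the pads' length; the fingertips stand 19 mm ahead of it and the grasp point (between the pads) is the TCP (nose_length is the distance from the TCP to the fingertips, in m); z points along the fingers, y is the direction in which the jaws open and shut (so a half turn about z gives the same grasp; the last joint's range is limited). The gripper opens to 85 mm and grips with 20 to 120 N. Pads are 22 mm wide; open, the fingers measure 114 mm over their backs; the gripper's body (76 mm by 85 mm) begins 54 mm behind the grasp point. The pads swing forward as they close: fully open they stand 13 mm farther back than shut.
Start: joints at [-1.351, 0.276, 1.505, -0, 1.361, -0.121], TCP at [0.192, -0.542, 0.25] pointing down, gripper open.
Joint ranges: [-2.89, 2.89], [-0.75, 2.08], [0.22, 2.7], [-1.18, 4.32], [0.11, 2.71], [-2.7, 2.7]. Speed limits (rad/s): [2.57, 2.57, 3.14, 3.14, 3.14, 3.14].

### API

Orientations are given as a unit quaternion [w, x, y, z].
In Python, from rig import * gives the robot as it stands.
- The arm moves only by the shell command python3 -m jog 'ROWS' [OPENING] [FORCE]. ROWS is JSON, one flat list of numbers, 6 for each row, row after row: the shift along the tool's x, y, z in mm, then the turn, a rotation vector about the tool's x, y, z in degrees. In form: [tx, ty, tz, wx, wy, wz, tx, ty, tz, wx, wy, wz, ...]. A call has 1 to 10 rows; each row is the pose to reach, as a shift and turn from the pose commanded when the call began, along the tool's axes at that moment; what a row does not reach only later rows make up. A row lasts 1/8 s, in which the tool goes at most 62.5 mm and 10.7 degrees, less where a joint would pass 70% of its speed; a pose out of reach is approached as far as the arm can. A call with a gripper value outside its range is refused whole. OPENING is the closure, from 0 (fully open) to 1 (shut), set as the call begins (- or left out, the last holds). The fingers move at their own pace and stop on an object; FORCE is the grip in N (left out, the last holds). Time passes only in rows, so rows that repeat a pose let the fingers close. It gives the time, the measured TCP pose, the force and the opening at its end, in the units of the state.
- get_state(): the state, without advancing time (a new reading comes with each control period).
- get_image(name): name is "scene" or "top" or "wrist"; returns a dict with "frame" (480x640x3 uint8, red, green, blue), "camera_matrix" (3x3 intrinsics, pixels), "rvec" (rotation vector, rad) and "tvec" (3), from world to camera coordinates, as OpenCV has them. Camera axes: x right, y down, z forward; pixel columns grow to the right and rows downward; lengths in m; the calibration is good to about 2 mm. A picture is of the moment at which its call begins. There is no depth.
- sign_off(): hands the job in, once; it reports no verdict.
The state is a dict: "clock": time; "qpos": joint angles; "qd": joint speeds; "effort": joint torques, N m; "position": TCP position; "ee_rot": TCP orientation; "contact_force": force on the tool from outside, world axes, zero at the start; "moment": the same for the moment, N m; "width": finger opening in m.
Only numpy, scipy, OpenCV 4.12 (cv2) and the standard library are available. Lean on these libraries where they do the work, as an engineer would, in place of code of your own. Each camera call takes 0.05 s, during which the arm holds its last target.

## Working session

There is one attempt and no reset: what is moved stays moved. The work goes in short steps, Python scripts to look and compute and a shell command to move; the robot and the scene stay as the last step left them, time stands still between calls to the robot, and variables do not carry over. Pictures are saved under pics/ and viewed, and the job is handed in when it is done.

```bash
ls; mkdir -p pics; cat > h.py <<'E'
from rig import *
import numpy as np, cv2
def snap(name,fn):
    d=get_image(name); cv2.imwrite('pics/'+fn+'.png',d['frame'][:,:,::-1]); np.savez('pics/'+fn+'.npz',**{k:np.array(v) for k,v in d.items()}); return d
def crop(fn,x0,y0,x1,y1,out,s=None):
    im=cv2.imread('pics/'+fn+'.png')[y0:y1,x0:x1]
    s=s or min(800/(x1-x0),600/(y1-y0))
    cv2.imwrite('pics/'+out+'.png',cv2.resize(im,None,fx=s,fy=s,interpolation=cv2.INTER_CUBIC)); print('scale',s)
def cam(fn):
    d=np.load('pics/'+fn+'.npz'); R=cv2.Rodrigues(d['rvec'].astype(float))[0]; return d['camera_matrix'],R,d['tvec'].reshape(3)
def onz(fn,uv,z):
    K,R,t=cam(fn); c=-R.T@t; r=R.T@np.linalg.inv(K)@np.array([uv[0],uv[1],1.]); return c+r*(z-c[2])/r[2]
def proj(fn,P):
    K,R,t=cam(fn); p=K@(R@np.array(P).T+t[:,None] if np.ndim(P)>1 else R@np.array(P)+t); return (p[:2]/p[2]).T
def tri(fa,ua,fb,ub):
    A=[];b=[]
    for f,u in((fa,ua),(fb,ub)):
        K,R,t=cam(f); c=-R.T@t; r=R.T@np.linalg.inv(K)@np.array([u[0],u[1],1.]); r/=np.linalg.norm(r); M=np.eye(3)-np.outer(r,r); A.append(M); b.append(M@c)
    A=np.vstack(A);b=np.hstack(b); x=np.linalg.lstsq(A,b,rcond=None)[0]; return x, np.linalg.norm(A@x-b)
E
python3 - <<'E'
from h import *
for n in('scene','top','wrist'): snap(n,n+'0'); K,R,t=cam(n+'0'); print(n,-R.T@t)
print(get_state())
E
```

```text
pics
scene [1.16710913 0.36956938 0.9742633 ]
top [0.44536938 0.08669695 1.28537087]
wrist [ 0.26210477 -0.5174325   0.37289141]
{'clock': 0.15, 'qpos': array([-1.35100801e+00,  2.76449786e-01,  1.50582782e+00,  2.94962929e-06,
        1.36072306e+00, -1.21015596e-01]), 'qd': array([ 0.00093063, -0.0025449 , -0.00328519, -0.00127068, -0.00171918,
        0.00149686]), 'effort': array([ 1.74285840e-03, -4.17142832e+01, -2.46033382e+01, -3.13158318e-05,
        7.64094380e-03,  3.69841962e-05]), 'position': array([ 0.19209724, -0.54157158,  0.24964417]), 'ee_rot': array([-7.03219063e-04,  9.85516492e-01,  1.69578150e-01, -3.33137565e-05]), 'contact_force': array([ 0.61462195, -0.47256259, -0.3526423 ]), 'moment': array([ 0.02720256, -0.02015638,  0.02794529]), 'width': 0.08529372647870098}
```

View pics/scene0.png

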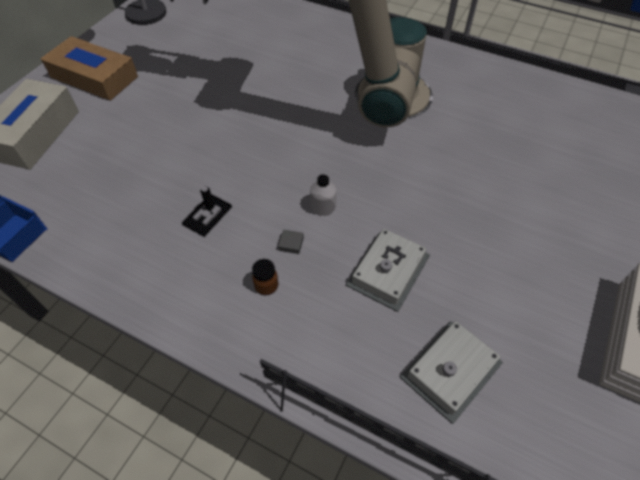

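View pics/top0.png

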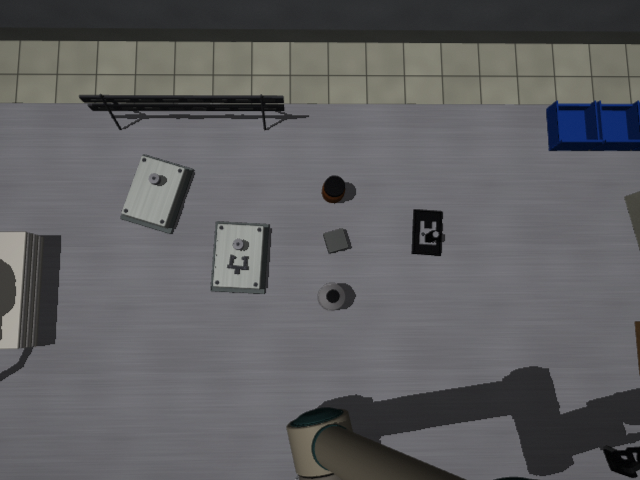

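View pics/wrist0.png

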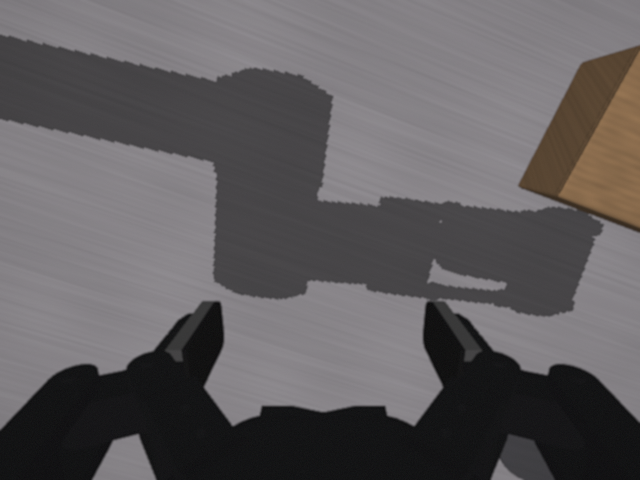

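The scene and top views show the unit with the clip (top ≈ (240,257)) and a decoy unit farther off at (157,193). The tray with the fork is at (428,232), and the bottle, case and jar stand in between at x ≈ 335. I'll enlarge the crops next.

```bash
python3 - <<'E'
from h import *
crop('top0',200,210,280,300,'c_top_unit')
crop('top0',395,195,465,265,'c_top_fork')
crop('scene0',340,220,440,310,'c_sc_unit')
crop('scene0',170,175,250,245,'c_sc_fork')
for n,uv in(('spindle',(239,243)),('tray',(428,232)),('bottle',(333,296)),('case',(337,240)),('jar',(334,188))): print(n,onz('top0',uv,0.05))
E
```

```text
scale 6.666666666666667
scale 8.571428571428571
scale 6.666666666666667
scale 8.571428571428571
spindle [0.60419174 0.22572047 0.05      ]
tray [ 0.62801806 -0.22111529  0.05      ]
bottle [0.47889785 0.00690608 0.05      ]
case [ 0.61003355 -0.00441552  0.05      ]
jar [0.73547203 0.00083901 0.05      ]
```

View pics/c_top_unit.png

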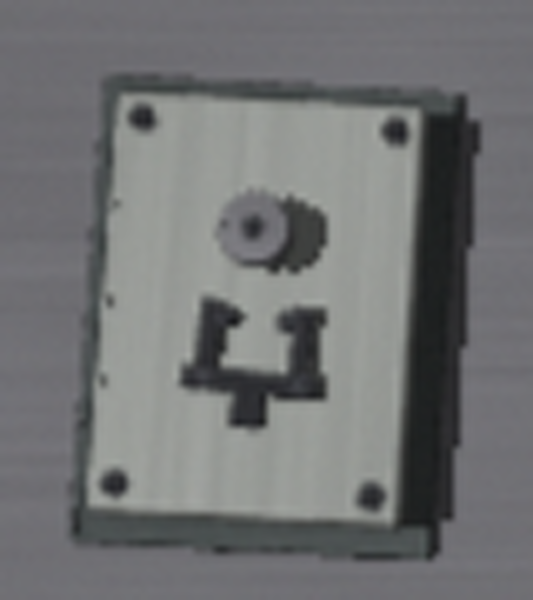

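View pics/c_top_fork.png

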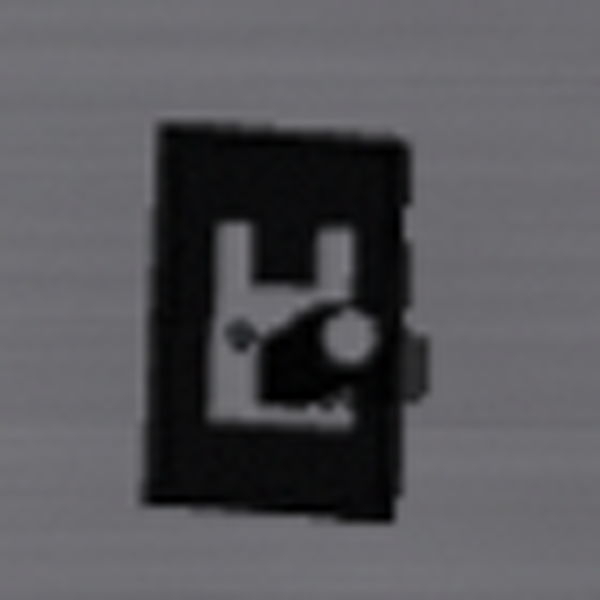

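View pics/c_sc_fork.png

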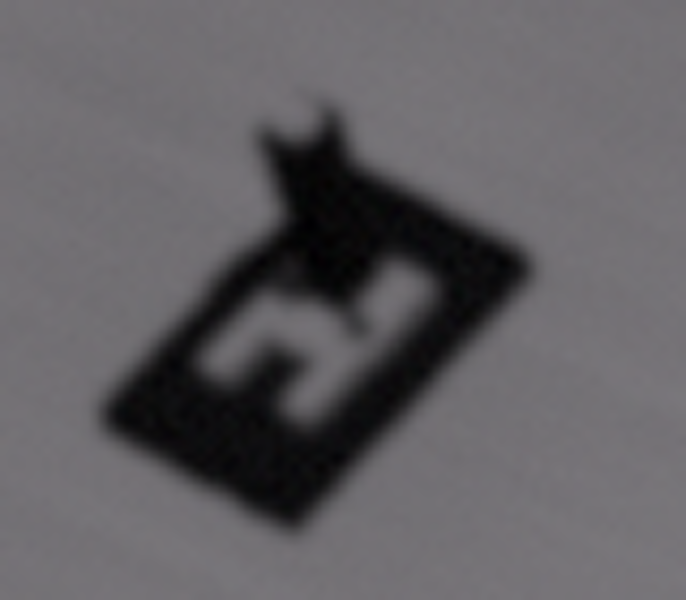

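```bash
python3 - <<'E'
from h import *
from scipy.spatial.transform import Rotation as Ro
f=lambda c:(395+c[0]/8.5714,195+c[1]/8.5714)
g=lambda c:(170+c[0]/8.5714,175+c[1]/8.5714)
print('handle top tri',tri('top0',f((350,335)),'scene0',g((308,112))), onz('top0',f((350,335)),.084))
T=[onz('top0',f(c),.012) for c in((160,122),(408,137),(392,520),(145,503))]; print(np.array(T), np.mean(T,0), np.degrees(np.arctan2(*(T[0]-T[3])[1::-1])))
print('prong tips',[onz('top0',f(c),.012) for c in((235,222),(337,226))])
u=lambda c:(200+c[0]/6.6667,210+c[1]/6.6667)
T=[onz('top0',u(c),.04) for c in((118,93),(423,110),(395,523),(86,510))]; print(np.array(T),np.degrees(np.arctan2(*(T[0]-T[3])[1::-1])),np.degrees(np.arctan2(*(T[1]-T[2])[1::-1])))
print('spindle',onz('top0',u((254,229)),.0645))
print('clip back',onz('top0',u((183,380)),.045),onz('top0',u((326,392)),.045),'tang end',onz('top0',u((248,425)),.045))
s=get_state();R=Ro.from_quat(np.roll(s['ee_rot'],-1)).as_matrix();K,Rc,t=cam('wrist0');c=-Rc.T@t
print('cam in tool',R.T@(c-s['position']),'\n',R.T@Rc.T,K[0])
np.savez('camtool.npz',o=R.T@(c-s['position']),R=R.T@Rc.T)
E
```

```text
handle top tri (array([ 0.61699248, -0.22870303,  0.08557791]), np.float64(0.0023536964419285777)) [ 0.61803823 -0.23065272  0.084     ]
[[ 0.69043753 -0.19733599  0.012     ]
 [ 0.68578345 -0.26886052  0.012     ]
 [ 0.57526622 -0.25945855  0.012     ]
 [ 0.58055147 -0.18911387  0.012     ]] [ 0.63300967 -0.22869223  0.012     ] -4.27912415221682
prong tips [array([ 0.66123812, -0.21788737,  0.012     ]), array([ 0.6599471 , -0.24724209,  0.012     ])]
[[0.65130774 0.27766391 0.04      ]
 [0.64467462 0.16938229 0.04      ]
 [0.49815399 0.17856879 0.04      ]
 [0.50354724 0.28641361 0.04      ]] -3.3888366870565414 -3.5876143713711834
spindle [0.59918903 0.22613181 0.0645    ]
clip back [0.54845396 0.25257539 0.045     ] [0.54389466 0.20257733 0.045     ] tang end [0.53251943 0.22970398 0.045     ]
cam in tool [ 0.0740708   0.00047664 -0.12323523] 
 [[ 5.46340078e-04 -9.57090656e-01 -2.89788159e-01]
 [ 9.99999741e-01  6.58364049e-04 -2.89087532e-04]
 [ 4.67469081e-04 -2.89787926e-01  9.57090769e-01]] [341.14328653   0.         323.01853568]
```

```bash
cat >> h.py <<'E'
from scipy.spatial.transform import Rotation as Ro
def goto(x,y,z,yawdeg):
    "shift mm and rotvec deg in tool axes from the current measured pose to pointing-down pose"
    s=get_state();R=Ro.from_quat(np.roll(s['ee_rot'],-1)).as_matrix()
    a=np.radians(yawdeg);G=np.array([[np.cos(a),np.sin(a),0],[np.sin(a),-np.cos(a),0],[0,0,-1]])
    print('shift',np.round(1000*R.T@(np.array([x,y,z])-s['position']),1),'turn',np.round(np.degrees(Ro.from_matrix(R.T@G).as_rotvec()),2))
E
python3 -c "
from h import *
goto(.56,-.23,.25,-4)"
```

```text
shift [ 450.9 -170.7   -0. ] turn [-8.000e-02  1.000e-02  2.353e+01]
```

```bash
python3 -m jog '[451,-171,0,0,0,23.5, 451,-171,0,0,0,23.5, 451,-171,0,0,0,23.5, 451,-171,0,0,0,23.5, 451,-171,0,0,0,23.5, 451,-171,0,0,0,23.5, 451,-171,0,0,0,23.5, 451,-171,0,0,0,23.5, 451,-171,0,0,0,23.5, 451,-171,0,0,0,23.5]' 0
python3 - <<'E'
from h import *
snap('wrist','w1'); s=get_state(); print(s['position'],s['ee_rot'],s['clock'])
E
```

```text
clock: 1.4
position: [0.5596, -0.23, 0.2498]
ee_rot: [0.0, 0.999, -0.034, -0.001]
contact_force: [0.2, -0.2, -0.2]
width: 0.0851
[ 0.55926226 -0.23055348  0.24997673] [ 1.21797972e-04  9.99390151e-01 -3.49131171e-02 -6.21684899e-04] 1.45
```

View pics/w1.png

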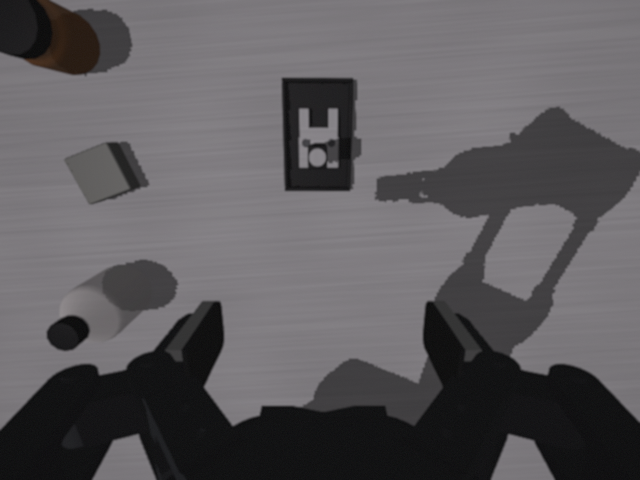

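The tray lies straight in the wrist view at (318,135), with its handle top at (317,156) and the prong tips at about y = 108. I'll descend for a closer second view.

```bash
python3 -m jog '[0,0,50,0,0,0, 0,0,100,0,0,0, 0,0,100,0,0,0, 0,0,100,0,0,0]' 0
python3 - <<'E'
from h import *
snap('wrist','w2'); s=get_state(); print(s['position'],s['ee_rot'],s['clock'])
crop('w1',270,65,370,200,'c1'); crop('w2',250,30,400,200,'c2')
E
```

```text
clock: 1.95
position: [0.5606, -0.2315, 0.1521]
ee_rot: [0.001, 0.999, -0.035, 0.001]
contact_force: [0.1, 0.6, 0.2]
width: 0.0853
[ 0.56118249 -0.23156047  0.15280747] [ 0.00109723  0.99937746 -0.03520831  0.00196759] 2.0
scale 4.444444444444445
scale 3.5294117647058822
```

View pics/w2.png

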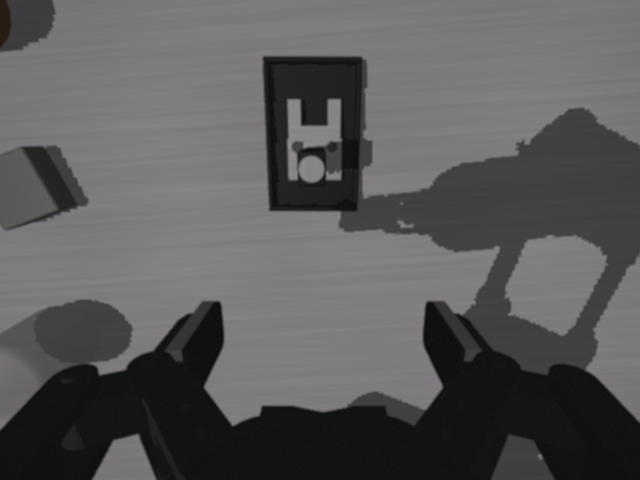

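View pics/c1.png

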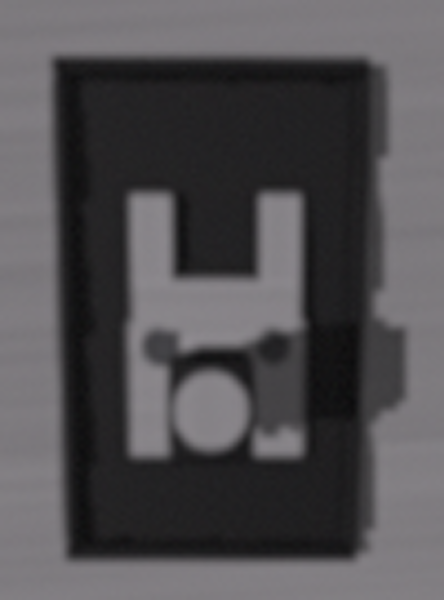

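View pics/c2.png

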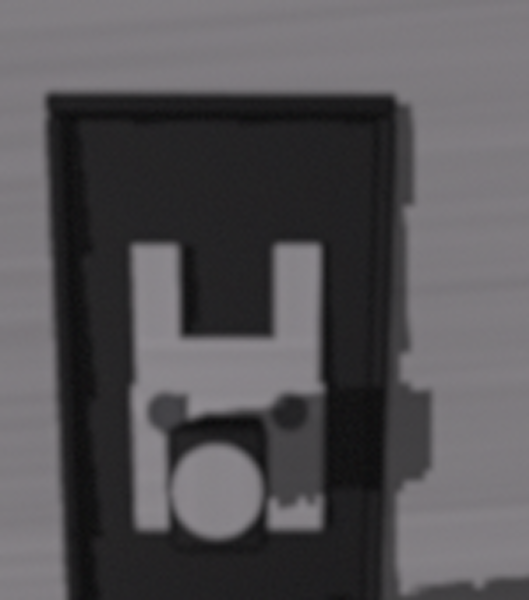

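```bash
python3 - <<'E'
from h import *
a=lambda c:(270+c[0]/4.4444,65+c[1]/4.4444)
b=lambda c:(250+c[0]/3.5294,30+c[1]/3.5294)
P={'disc':((211,411),(217,491)),'tipL':((152,190),(156,242)),'tipR':((280,190),(298,242)),'footBL':((128,458),(135,531)),'footBR':((305,459),(324,530)),'trayTL':((57,60),(47,97)),'trayTR':((370,60),(396,97))}
for k,(p,q) in P.items(): print(k,np.round(tri('w1',a(p),'w2',b(q)),4) if 0 else (np.round(tri('w1',a(p),'w2',b(q))[0],4),round(tri('w1',a(p),'w2',b(q))[1],4)), np.round(onz('w1',a(p),.012),4),np.round(onz('w2',b(q),.012),4),np.round(onz('w2',b(q),.084),4))
for k in('trayBL','trayBR'):
  pass
print([np.round(onz('w1',a(c),.012),4) for c in((55,60),(370,60),(357,555),(70,555))])
E
```

```text
disc (array([ 0.6187, -0.2297,  0.0794]), np.float64(0.0002)) [ 0.6152 -0.2285  0.012 ] [ 0.6135 -0.227   0.012 ] [ 0.6192 -0.2297  0.084 ]
tipL (array([ 0.663 , -0.2192,  0.0196]), np.float64(0.0001)) [ 0.6637 -0.2189  0.012 ] [ 0.6638 -0.2186  0.012 ] [ 0.6558 -0.2236  0.084 ]
tipR (array([ 0.6616, -0.2473,  0.0143]), np.float64(0.0)) [ 0.6617 -0.2473  0.012 ] [ 0.6618 -0.2474  0.012 ] [ 0.6543 -0.2445  0.084 ]
footBL (array([ 0.6052, -0.2076,  0.0023]), np.float64(0.0001)) [ 0.6058 -0.2084  0.012 ] [ 0.6063 -0.2086  0.012 ] [ 0.6139 -0.2164  0.084 ]
footBR (array([ 0.6006, -0.2507, -0.0136]), np.float64(0.0001)) [ 0.6028 -0.2496  0.012 ] [ 0.6036 -0.2495  0.012 ] [ 0.612  -0.2461  0.084 ]
trayTL (array([ 0.6897, -0.2013,  0.0217]), np.float64(0.0003)) [ 0.6914 -0.2006  0.012 ] [ 0.6916 -0.1998  0.012 ] [ 0.676  -0.2099  0.084 ]
trayTR (array([ 0.6867, -0.2683,  0.0123]), np.float64(0.0001)) [ 0.6867 -0.2684  0.012 ] [ 0.6868 -0.2682  0.012 ] [ 0.6725 -0.2597  0.084 ]
[array([ 0.6914, -0.2001,  0.012 ]), array([ 0.6867, -0.2684,  0.012 ]), array([ 0.5796, -0.2608,  0.012 ]), array([ 0.5842, -0.1927,  0.012 ])]
```

Handle axis ≈ (0.6188, -0.230), with yaw ≈ -4°. The triangulated top height is 79–86 mm, against 84 mm expected. The tips are about 44 mm ahead of the handle.

```bash
python3 -c "
from h import *
s=get_state();print(s['position'])
goto(.6188,-.230,.100,-4)"
```

```text
[ 0.56118249 -0.23156047  0.15280747]
shift [57.2 -5.7 53. ] turn [ 0.12 -0.23 -0.04]
```

```bash
python3 -m jog '[29,-2,20,0,0,0, 58,-5,50,0,0,0, 58,-5,50,0,0,0, 58,-5,50,0,0,0, 58,-5,50,0,0,0]' 0
python3 -c "
from h import *
s=get_state();print(s['position'],s['qd'])
goto(.6188,-.230,.038,-4)
snap('wrist','w3')"
```

```text
clock: 2.62
position: [0.6183, -0.2296, 0.1024]
ee_rot: [0.001, 0.999, -0.035, 0.001]
contact_force: [0.9, -0.3, 0.4]
width: 0.0854
[ 0.61834267 -0.22959371  0.10241319] [-0.00150073  0.00154102  0.00670316  0.00172282 -0.00458194  0.00372804]
shift [ 0.3  0.3 64.4] turn [ 0.07 -0.14  0.01]
```

View pics/w3.png

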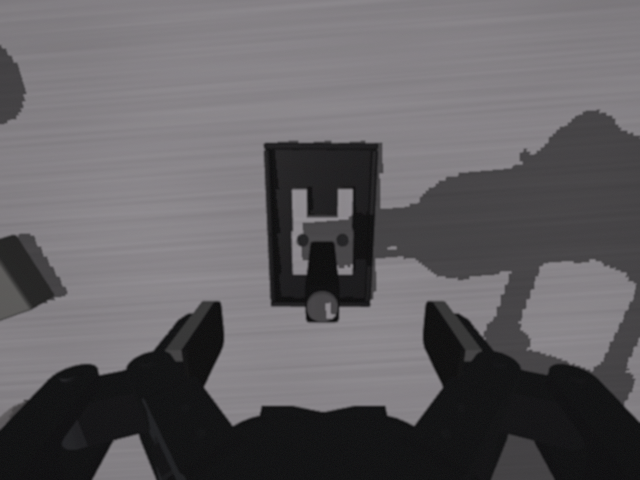

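The handle (322,306) is centred between the fingers at (220..426). I'll descend and grip.

```bash
python3 -m jog '[0,0,31,0,0,0, 0,0,62,0,0,0, 0,0,62,0,0,0, 0,0,62,0,0,0, 0,0,62,0,0,0]' 0
python3 -m jog '[0,0,0,0,0,0, 0,0,0,0,0,0, 0,0,0,0,0,0, 0,0,0,0,0,0, 0,0,0,0,0,0, 0,0,0,0,0,0, 0,0,0,0,0,0, 0,0,0,0,0,0]' 1 110
python3 -c "
from h import *
s=get_state();print(s['position'],s['width'],s['contact_force'])
snap('wrist','w4')"
```

```text
clock: 3.3
position: [0.6194, -0.2297, 0.0402]
ee_rot: [0.001, 0.999, -0.035, 0.002]
contact_force: [0.1, 1.1, 0.6]
width: 0.0854
clock: 4.3
position: [0.6185, -0.2292, 0.0385]
ee_rot: [0.0, 0.999, -0.035, 0.0]
contact_force: [-0.3, -0.4, 2.4]
width: 0.0149
[ 0.61852899 -0.22921077  0.03854224] 0.01488093358527192 [-0.32785717 -0.35782733  2.37506944]
```

View pics/w4.png

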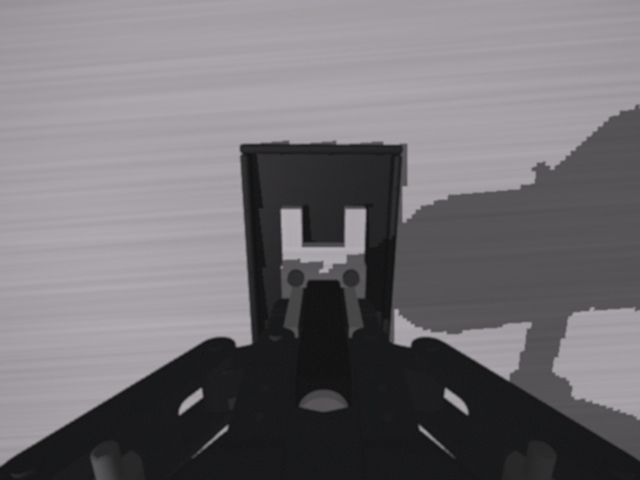

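The grip is solid: width 14.9 mm, handle between the pads, prong tips visible at (292,207) and (355,207). I'll lift now.

```bash
python3 -m jog '[0,0,-40,0,0,0, 0,0,-100,0,0,0, 0,0,-160,0,0,0, 0,0,-200,0,0,0, 0,0,-200,0,0,0, 0,0,-200,0,0,0]' - 110
python3 -c "
from h import *
s=get_state();print(s['position'],s['width'],s['contact_force'])
goto(.46,.232,.20,-3.6)
snap('wrist','w5')"
```

```text
clock: 5.1
position: [0.6172, -0.2286, 0.2363]
ee_rot: [-0.001, 0.999, -0.035, -0.002]
contact_force: [0.2, -0.6, -1.8]
width: 0.0152
[ 0.61724026 -0.2285832   0.23629853] 0.01519911055630166 [ 0.18392101 -0.56262475 -1.78896484]
shift [-188.7 -448.5   37.5] turn [-0.07  0.19 -0.37]
```

View pics/w5.png

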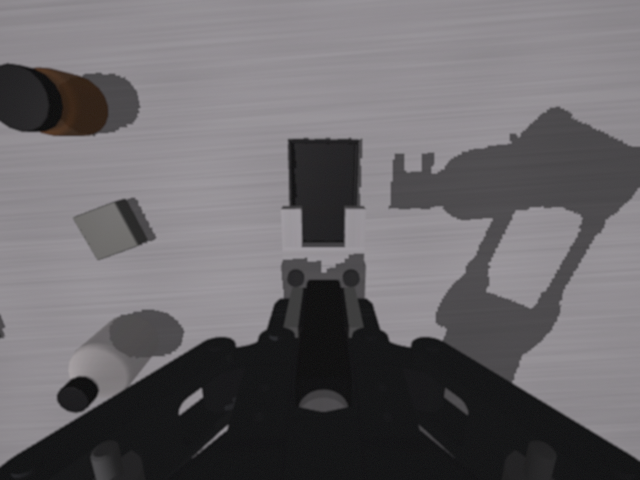

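The fork is held with its prongs at the same pixels as before, so there was no slip. The tray below is empty.

```bash
python3 -m jog '[-20,-55,0,0,0,0, -45,-112,0,0,0,0, -70,-168,0,0,0,0, -95,-225,0,0,0,0, -120,-282,0,0,0,0, -145,-340,0,0,0,0, -170,-397,0,0,0,0, -189,-448,20,0,0,0, -189,-448,37,0,0,-0.4, -189,-448,37,0,0,-0.4]' - 110
python3 -m jog '[0,0,0,0,0,0, 0,0,0,0,0,0]'
python3 -c "
from h import *
s=get_state();print(s['position'],s['width'],s['contact_force'])
snap('wrist','w6')
crop('w6',240,60,400,220,'c6')"
```

```text
clock: 6.4
position: [0.4583, 0.2308, 0.1981]
ee_rot: [0.001, 1.0, -0.03, -0.003]
contact_force: [1.0, 0.9, -0.9]
width: 0.0146
clock: 6.65
position: [0.4615, 0.2303, 0.2016]
ee_rot: [-0.0, 0.999, -0.032, 0.0]
contact_force: [-0.2, 0.9, -1.0]
width: 0.0146
[0.46147234 0.23033393 0.20164646] 0.01462430903233814 [-0.21972581  0.85695141 -0.95342862]
scale 3.75
```

View pics/w6.png

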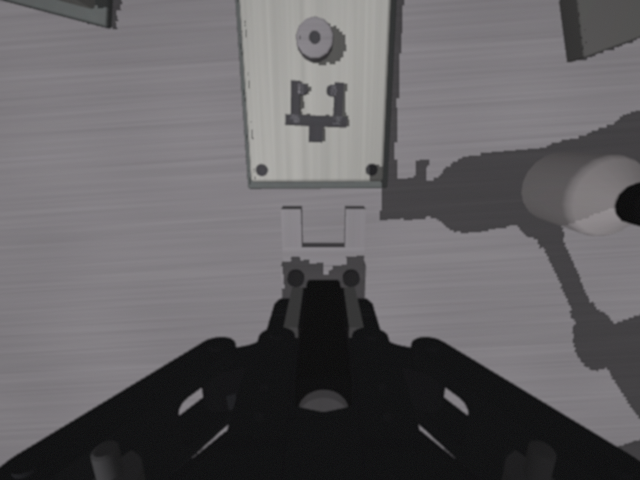

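View pics/c6.png

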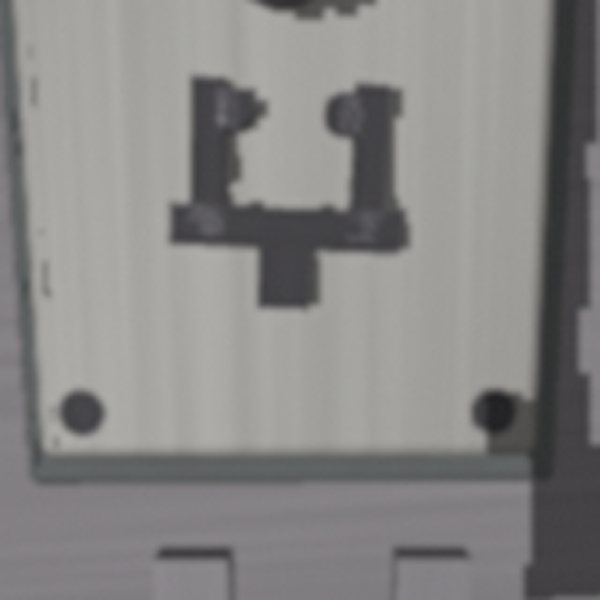

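```bash
cat > m6.py <<'E'
from h import *
b=lambda c:(240+c[0]/3.75,60+c[1]/3.75)
pr=lambda n,v:print(n,np.round(v,4))
pr('spindle top',onz('w6',(314.5,37.5),.0645))
pr('backL',onz('w6',b((172,242)),.045)); pr('backR',onz('w6',b((408,250)),.045)); pr('tang',onz('w6',b((289,306)),.045))
pr('frontL',onz('w6',b((193,78)),.045));pr('frontR',onz('w6',b((400,88)),.045))
pr('screws',onz('w6',b((82,412)),.04));pr('s2',onz('w6',b((494,411)),.04))
pr('deckL',onz('w6',b((42,455)),.04));pr('deckR',onz('w6',b((547,455)),.04))
s=get_state();zt=s['position'][2]-.0345+.008
pr('tipL',onz('w6',b((194,551)),zt));pr('tipR',onz('w6',b((431,551)),zt))
E
python3 m6.py
```

```text
spindle top [0.6013 0.2269 0.0645]
backL [0.5479 0.2534 0.045 ]
backR [0.5433 0.2047 0.045 ]
tang [0.5337 0.2301 0.045 ]
frontL [0.5786 0.2463 0.045 ]
frontR [0.5742 0.205  0.045 ]
screws [0.5144 0.2769 0.04  ]
s2 [0.5089 0.1869 0.04  ]
deckL [0.5056 0.2868 0.04  ]
deckR [0.4986 0.1755 0.04  ]
tipL [0.5074 0.2409 0.1753]
tipR [0.5056 0.2129 0.1753]
```

```bash
python3 -c "
from h import *
goto(.4745,.2335,.085,-3.6)"
```

```text
shift [ 12.7  -4.  116.8] turn [-0.01 -0.05 -0.06]
```

```bash
python3 -m jog '[4,-2,40,0,0,0, 10,-4,90,0,0,0, 13,-4,116,0,0,0, 13,-4,116,0,0,0, 13,-4,116,0,0,0, 13,-4,116,0,0,0]' - 110
python3 -c "
from h import *
s=get_state();print(s['position'],s['width'],s['contact_force'])
snap('wrist','w7')
crop('w7',240,20,400,220,'c7')
snap('scene','s7')
crop('s7',300,180,460,310,'cs7')
"
```

```text
clock: 7.45
position: [0.4752, 0.2344, 0.087]
ee_rot: [-0.001, 1.0, -0.031, 0.002]
contact_force: [-0.4, 0.0, -2.1]
width: 0.0145
[0.47517597 0.23438293 0.08695922] 0.014484057360576872 [-0.35963081  0.02050739 -2.11404124]
scale 3.0
scale 4.615384615384615
```

View pics/w7.png

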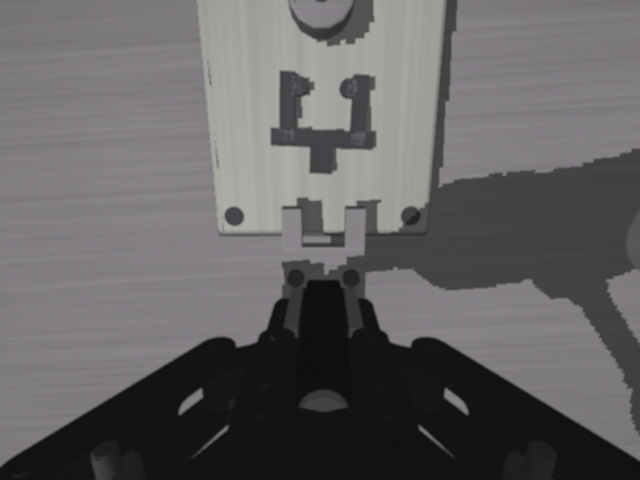

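View pics/cs7.png

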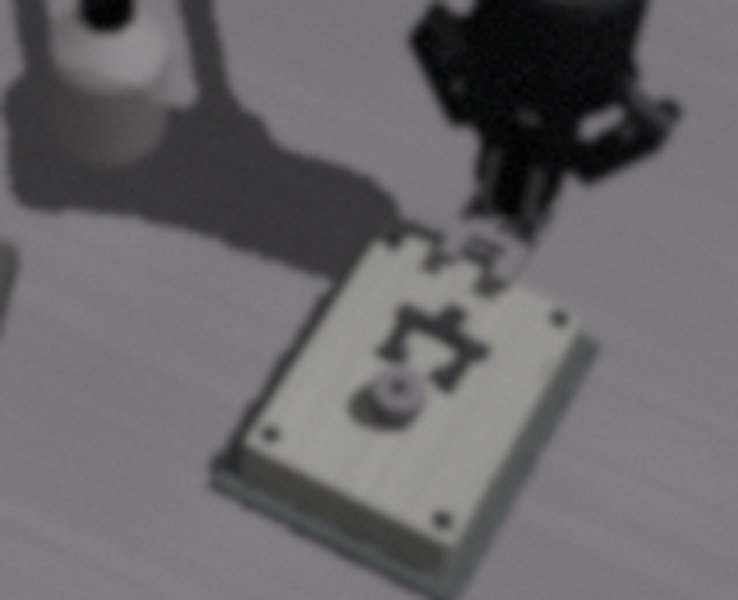

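View pics/c7.png

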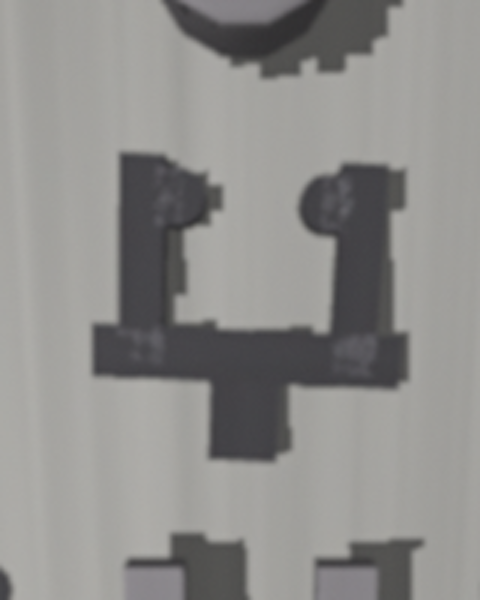

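```bash
cat > m7.py <<'E'
from h import *
b=lambda c:(240+c[0]/3,20+c[1]/3)
K,Rc,t=cam('w7');d=np.load('camtool.npz')
# tool frame from camera pose
Rt=Rc.T@d['R'].T; c=-Rc.T@t; p=c-Rt@d['o']
print('tcp from cam',np.round(p,4), 'yaw',np.degrees(np.arctan2(Rt[1,0],Rt[0,0])))
f=lambda n,uv,z:print(n,np.round(onz('w7',uv,z),4),'tool mm',np.round(1000*Rt.T@(onz('w7',uv,z)-p),1))
for n,q in(('backL',(93,377)),('backR',(407,387)),('tangL',(209,458)),('tangR',(276,460)),('jawFL',(120,153)),('jawFR',(388,166)),('nubL',(184,199)),('nubR',(326,205))): f(n,b(q),.045)
zt=p[2]-.0345+.008
f('tipLo',b((125,562)),zt);f('tipRo',b((378,562)),zt)
f('tipLi',b((185,562)),zt);f('tipRi',b((315,562)),zt)
f('spL',b((163,0)),.0645);f('spR',b((327,0)),.0645);f('spBottom',(321,27.5),.0645)
f('scL',(234.5,216),.04);f('scR',(410.5,216),.04)
E
python3 m7.py
```

```text
tcp from cam [0.4753 0.2344 0.0871] yaw -3.586645671756661
backL [0.5477 0.2539 0.045 ] tool mm [ 70.9 -23.9  42.3]
backR [0.5432 0.2051 0.045 ] tool mm [69.5 25.1 42.3]
tangL [0.5343 0.2367 0.045 ] tool mm [58.5 -6.  42.3]
tangR [0.5333 0.2261 0.045 ] tool mm [58.2  4.7 42.3]
jawFL [0.579  0.2466 0.045 ] tool mm [102.6 -18.6  42.4]
jawFR [0.5748 0.2073 0.045 ] tool mm [100.9  20.8  42.4]
nubL [0.5722 0.2377 0.045 ] tool mm [96.4 -9.3 42.4]
nubR [0.5701 0.2167 0.045 ] tool mm [95.6 11.8 42.4]
tipLo [0.5212 0.2496 0.0606] tool mm [ 44.8 -18.   26.7]
tipRo [0.5189 0.2121 0.0606] tool mm [44.8 19.6 26.6]
tipLi [0.5207 0.2407 0.0606] tool mm [44.8 -9.1 26.6]
tipRi [0.5195 0.2214 0.0606] tool mm [44.8 10.2 26.6]
spL [0.5924 0.2375 0.0645] tool mm [116.5 -10.3  22.9]
spR [0.5911 0.2171 0.0645] tool mm [116.6  10.1  22.9]
spBottom [0.5893 0.2277 0.0645] tool mm [114.1  -0.4  22.9]
scL [0.5145 0.2769 0.04  ] tool mm [ 36.3 -44.8  47.2]
scR [0.5089 0.1872 0.04  ] tool mm [36.4 45.  47.1]
```

```bash
python3 -m jog '[0,0,5,0,0,0, 0,0,10,0,0,0, 0,0,10,0,0,0, 0,0,10,0,0,0]' - 110;python3 -m jog '[0,0,0.7,0,0,0, 0,0,0.7,0,0,0, 0,0,0.7,0,0,0]' 
python3 -c "
from h import *
s=get_state();print(s['position'],s['width'],s['contact_force'])
snap('scene','s8')
crop('s8',370,190,440,260,'cs8')
snap('wrist','w8')
"
```

```text
clock: 8.05
position: [0.474, 0.2341, 0.0751]
ee_rot: [0.0, 1.0, -0.031, -0.0]
contact_force: [0.2, -0.9, -0.7]
width: 0.0149
clock: 8.43
position: [0.4741, 0.2341, 0.0746]
ee_rot: [0.0, 1.0, -0.031, 0.0]
contact_force: [0.2, -1.1, -1.2]
width: 0.0147
[0.4740866  0.23412532 0.07463485] 0.014654537518715595 [ 0.1946759  -1.12127218 -1.23419688]
scale 8.571428571428571
```

View pics/cs8.png

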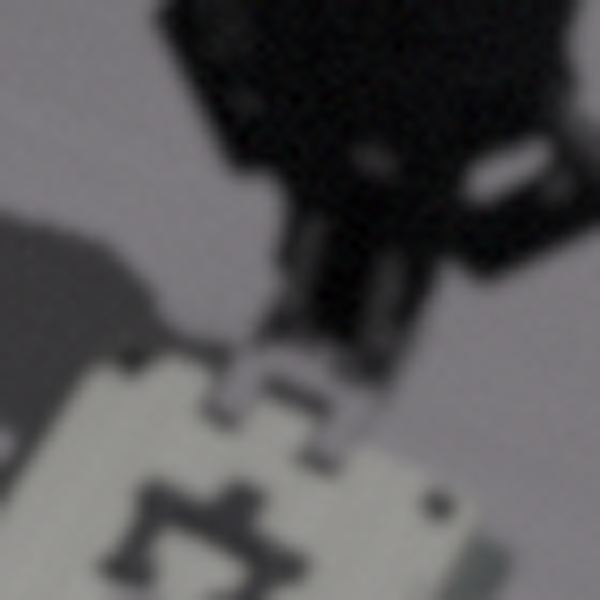

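View pics/w8.png

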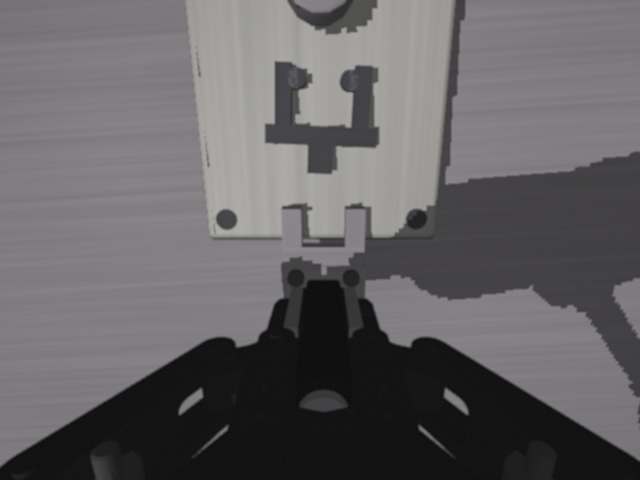

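Tips are at (292,207) and (355,207), straddling the tang line at (321,165). The deck gap is about 0. I'll now advance to pick up the clip, with a slight drift left of about 1 mm to centre it.

```bash
python3 -m jog '[7,0,0,0,0,0, 14,0,0,0,0,0, 20,0,0,0,0,0, 23,0,0,0,0,0, 26,0,0,0,0,0, 29,-0.2,0,0,0,0, 32,-0.5,0,0,0,0, 35,-0.8,0,0,0,0, 38,-1,0,0,0,0, 40,-1.2,0,0,0,0]' - 110
python3 -m jog '[0,0,0,0,0,0, 0,0,0,0,0,0]'
python3 -c "
from h import *
s=get_state();print(s['position'],s['width'],s['contact_force'])
snap('wrist','w9');crop('w9',240,20,400,220,'c9')
snap('scene','s9');crop('s9',350,220,430,290,'cs9')
"
```

```text
clock: 9.78
position: [0.5143, 0.2328, 0.0745]
ee_rot: [0.0, 1.0, -0.031, 0.0]
contact_force: [-0.1, -0.1, -1.4]
width: 0.0146
clock: 10.02
position: [0.514, 0.2328, 0.0746]
ee_rot: [0.0, 1.0, -0.031, -0.0]
contact_force: [-0.6, 0.3, -0.8]
width: 0.015
[0.51395975 0.23278046 0.07455796] 0.014991743605903395 [-0.61784552  0.34855162 -0.82720405]
scale 3.0
scale 8.571428571428571
```

View pics/c9.png

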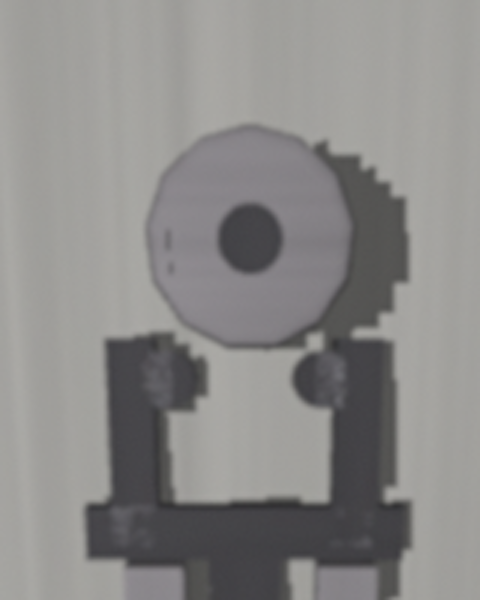

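View pics/cs9.png

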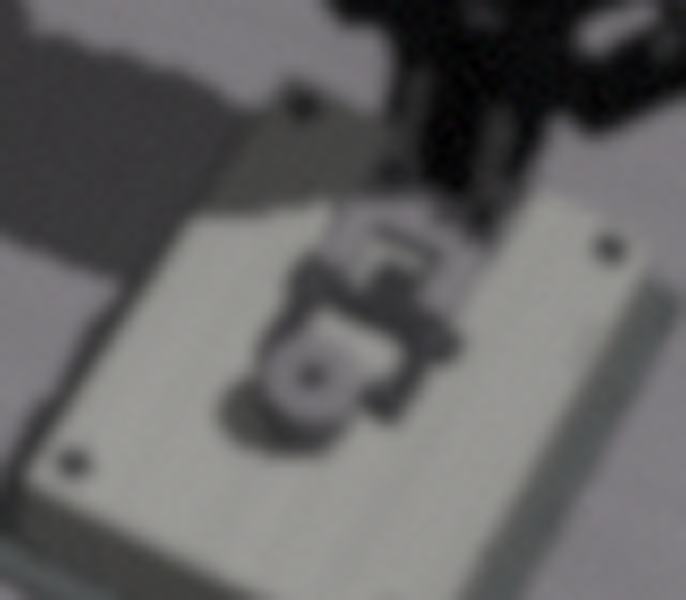

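```bash
cat > m9.py <<'E'
from h import *
b=lambda c:(240+c[0]/3,20+c[1]/3)
K,Rc,t=cam('w9');d=np.load('camtool.npz')
Rt=Rc.T@d['R'].T; c=-Rc.T@t; p=c-Rt@d['o']
f=lambda n,uv,z:print(n,np.round(onz('w9',uv,z),4),'tool mm',np.round(1000*Rt.T@(onz('w9',uv,z)-p),1))
f('sp',b((249.5,237)),.0645);f('spfront',b((249.5,348)),.0645);f('spback',b((249.5,124)),.0645)
for n,q in(('backL',(87,558)),('backR',(409,558)),('jawFL',(107,340)),('jawFR',(388,340)),('nubL',(208,378)),('nubR',(291,378))): f(n,b(q),.045)
f('tip',b((250,563)),p[2]-.0265)
E
python3 m9.py
```

```text
sp [0.6018 0.2269 0.0645] tool mm [87.8  0.5 10.2]
spfront [0.589  0.2277 0.0645] tool mm [75.   0.5 10.2]
spback [0.614  0.2261 0.0645] tool mm [100.1   0.5  10.2]
backL [0.5604 0.2541 0.045 ] tool mm [ 44.8 -24.1  29.7]
backR [0.5574 0.2054 0.045 ] tool mm [44.8 24.6 29.7]
jawFL [0.5915 0.2478 0.045 ] tool mm [ 76.2 -19.8  29.7]
jawFR [0.589  0.2079 0.045 ] tool mm [76.3 20.2 29.7]
nubL [0.5854 0.2339 0.045 ] tool mm [71.  -5.5 29.7]
nubR [0.5846 0.222  0.045 ] tool mm [71.   6.4 29.7]
tip [0.5587 0.2295 0.0482] tool mm [44.7  0.6 26.5]
```

Clip, prongs and spindle are all laterally within about 0.2 mm of each other. The bore has 24.9 mm to go, and nub contact should come at about +8 mm.

```bash
python3 -m jog '[2,0,0,0,0,0, 4,0,0,0,0,0, 6,0,0,0,0,0, 7,0,0,0,0,0]' - 120
python3 -m jog '[0.5,0,0,0,0,0, 1,0,0,0,0,0, 1,0,0,0,0,0]'
python3 -m jog '[0.5,0,0,0,0,0, 1,0,0,0,0,0, 1,0,0,0,0,0]'
python3 -m jog '[0.5,0,0,0,0,0, 1,0,0,0,0,0, 1,0,0,0,0,0]'
```

```text
clock: 10.62
position: [0.5212, 0.2323, 0.0746]
ee_rot: [0.0, 1.0, -0.031, 0.0]
contact_force: [-0.1, -0.1, -1.0]
width: 0.0145
clock: 11.0
position: [0.5219, 0.2323, 0.0746]
ee_rot: [0.0, 1.0, -0.031, -0.0]
contact_force: [-0.4, 0.1, -0.7]
width: 0.0148
clock: 11.38
position: [0.5228, 0.2322, 0.0746]
ee_rot: [0.0, 1.0, -0.031, -0.0]
contact_force: [-0.9, 0.0, 0.2]
width: 0.0143
clock: 11.75
position: [0.5231, 0.2322, 0.0746]
ee_rot: [0.0, 1.0, -0.031, -0.001]
contact_force: [-4.6, 1.3, 1.8]
width: 0.0148
```

```bash
python3 -m jog '[0.5,0,0,0,0,0, 0.7,0,0,0,0,0, 0.7,0,0,0,0,0]'
python3 -m jog '[0.3,0,0,0,0,0, 0.6,0,0,0,0,0, 0.6,0,0,0,0,0]'
```

```text
clock: 12.12
position: [0.5232, 0.2322, 0.0746]
ee_rot: [0.0, 1.0, -0.031, -0.001]
contact_force: [-5.1, 0.2, 4.9]
width: 0.0146
clock: 12.5
position: [0.5233, 0.2322, 0.0746]
ee_rot: [0.0, 1.0, -0.031, -0.002]
contact_force: [-7.4, 0.2, 4.7]
width: 0.0144
```

```bash
python3 -m jog '[0.3,0,0,0,0,0, 0.6,0,0,0,0,0, 0.6,0,0,0,0,0]'
python3 -m jog '[0.3,0,0,0,0,0, 0.6,0,0,0,0,0, 0.6,0,0,0,0,0]'
python3 -c "
from h import *
snap('wrist','w10');crop('w10',240,20,400,220,'c10')
"
```

```text
clock: 12.88
position: [0.5234, 0.2321, 0.0746]
ee_rot: [0.0, 1.0, -0.031, -0.002]
contact_force: [-8.4, 1.1, 6.4]
width: 0.0143
clock: 13.25
position: [0.5235, 0.2321, 0.0746]
ee_rot: [0.0, 1.0, -0.031, -0.003]
contact_force: [-8.5, 1.0, 7.3]
width: 0.0146
scale 3.0
```

View pics/c10.png

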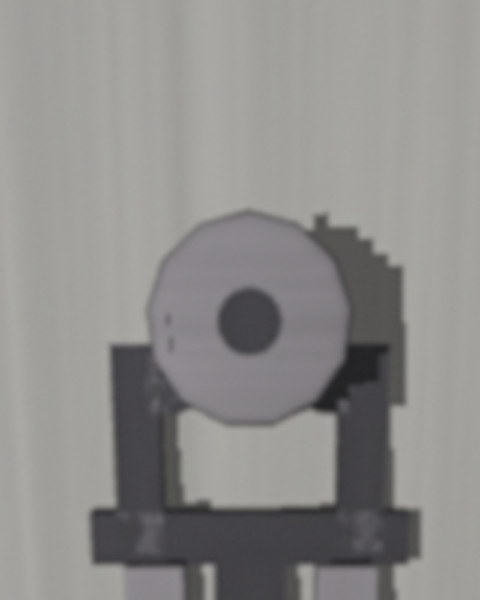

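```bash
python3 -m jog '[0.3,0,0,0,0,0, 0.6,0,0,0,0,0, 0.6,0,0,0,0,0]'
python3 -m jog '[0.3,0,0,0,0,0, 0.6,0,0,0,0,0, 0.6,0,0,0,0,0]'
python3 -m jog '[0.3,0,0,0,0,0, 0.6,0,0,0,0,0, 0.6,0,0,0,0,0]'
```

```text
clock: 13.68
position: [0.5236, 0.2321, 0.0746]
ee_rot: [0.0, 1.0, -0.031, -0.003]
contact_force: [-9.9, 2.0, 7.9]
width: 0.0148
clock: 14.05
position: [0.5237, 0.2321, 0.0746]
ee_rot: [0.0, 0.999, -0.031, -0.004]
contact_force: [-9.8, 2.0, 8.0]
width: 0.0147
clock: 14.42
position: [0.5238, 0.232, 0.0746]
ee_rot: [0.0, 0.999, -0.031, -0.004]
contact_force: [-12.8, 1.1, 8.6]
width: 0.0148
```

```bash
python3 -m jog '[0.3,0,0,0,0,0, 0.6,0,0,0,0,0, 0.6,0,0,0,0,0]'
python3 -m jog '[0.3,0,0,0,0,0, 0.6,0,0,0,0,0, 0.6,0,0,0,0,0]'
```

```text
clock: 14.8
position: [0.524, 0.232, 0.0747]
ee_rot: [0.0, 0.999, -0.031, -0.005]
contact_force: [-12.3, 1.7, 9.7]
width: 0.0149
clock: 15.18
position: [0.5246, 0.2319, 0.0747]
ee_rot: [0.0, 0.999, -0.031, -0.005]
contact_force: [-13.1, 2.1, 10.5]
width: 0.0144
```

```bash
python3 -m jog '[0.3,0,0,0,0,0, 0.5,0,0,0,0,0, 0.5,0,0,0,0,0]'
python3 -m jog '[0.3,0,0,0,0,0, 0.5,0,0,0,0,0, 0.5,0,0,0,0,0]'
python3 -c "
from h import *
snap('wrist','w11');crop('w11',240,20,400,220,'c11')
"
```

```text
clock: 15.55
position: [0.5247, 0.2319, 0.0747]
ee_rot: [0.0, 0.999, -0.031, -0.005]
contact_force: [-13.6, 2.0, 10.9]
width: 0.0141
clock: 15.92
position: [0.5249, 0.2318, 0.0747]
ee_rot: [0.0, 0.999, -0.031, -0.006]
contact_force: [-14.0, 1.3, 11.7]
width: 0.0151
scale 3.0
```

View pics/c11.png

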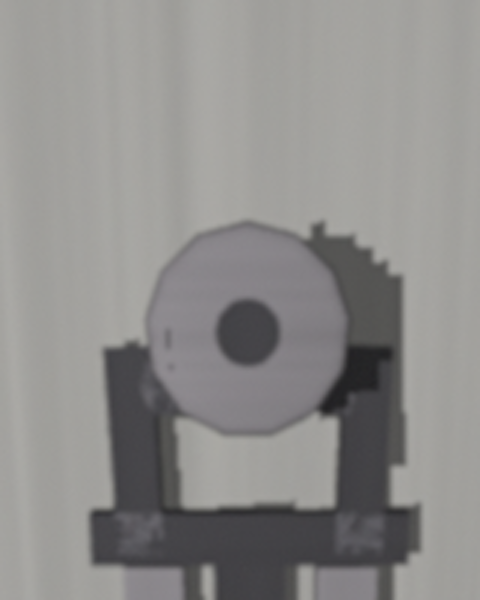

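```bash
python3 -m jog '[0.3,0,0,0,0,0, 0.5,0,0,0,0,0, 0.5,0,0,0,0,0]'
python3 -m jog '[0.3,0,0,0,0,0, 0.5,0,0,0,0,0, 0.5,0,0,0,0,0]'
python3 -m jog '[0.3,0,0,0,0,0, 0.5,0,0,0,0,0, 0.5,0,0,0,0,0]'
```

```text
clock: 16.35
position: [0.5255, 0.2318, 0.0747]
ee_rot: [0.0, 0.999, -0.031, -0.005]
contact_force: [-13.4, 1.9, 11.2]
width: 0.0143
clock: 16.73
position: [0.5261, 0.2317, 0.0747]
ee_rot: [0.0, 0.999, -0.031, -0.005]
contact_force: [-13.0, 0.6, 10.1]
width: 0.0144
clock: 17.1
position: [0.5268, 0.2317, 0.0747]
ee_rot: [0.001, 0.999, -0.031, -0.005]
contact_force: [-12.7, 0.0, 10.6]
width: 0.0146
```

```bash
python3 -m jog '[0.4,0,0,0,0,0, 0.8,0,0,0,0,0, 0.8,0,0,0,0,0]'
python3 -m jog '[0.4,0,0,0,0,0, 0.8,0,0,0,0,0, 0.8,0,0,0,0,0]'
python3 -m jog '[0.4,0,0,0,0,0, 0.8,0,0,0,0,0, 0.8,0,0,0,0,0]'
python3 -m jog '[0.4,0,0,0,0,0, 0.8,0,0,0,0,0, 0.8,0,0,0,0,0]'
python3 -c "
from h import *
snap('wrist','w12');crop('w12',240,20,400,220,'c12')
"
```

```text
clock: 17.48
position: [0.5285, 0.2316, 0.0747]
ee_rot: [0.0, 1.0, -0.031, -0.004]
contact_force: [-10.8, 1.5, 8.0]
width: 0.0148
clock: 17.85
position: [0.5299, 0.2316, 0.0746]
ee_rot: [0.0, 1.0, -0.031, -0.004]
contact_force: [-8.9, 0.1, 7.3]
width: 0.0145
clock: 18.23
position: [0.5322, 0.2315, 0.0746]
ee_rot: [0.0, 1.0, -0.031, -0.002]
contact_force: [-7.0, 1.1, 5.4]
width: 0.0144
clock: 18.6
position: [0.5368, 0.2316, 0.0747]
ee_rot: [-0.0, 1.0, -0.031, 0.002]
contact_force: [-0.1, -0.0, -1.7]
width: 0.0147
scale 3.0
```

View pics/c12.png

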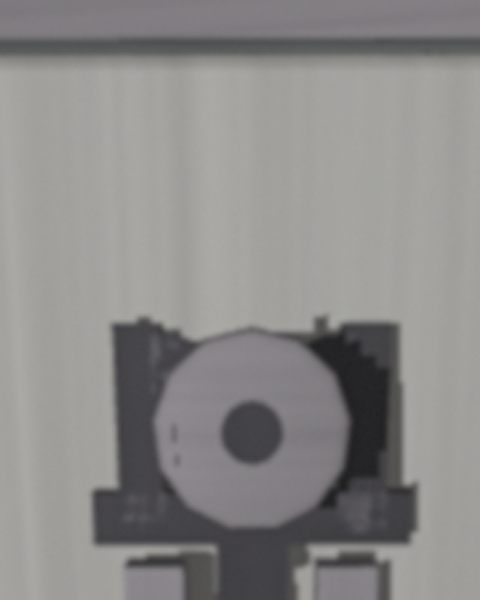

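The clip has snapped over: its bar is at row 543 and the prong tips at row 562, a gap of about 3 mm, with the jaws shut. Now I'll bed it.

```bash
python3 -m jog '[0.5,0,0,0,0,0, 1,0,0,0,0,0, 1.5,0,0,0,0,0, 2,0,0,0,0,0, 2,0,0,0,0,0]'
python3 -m jog '[0.4,0,0,0,0,0, 0.8,0,0,0,0,0, 0.8,0,0,0,0,0]'
python3 -m jog '[0.4,0,0,0,0,0, 0.8,0,0,0,0,0, 0.8,0,0,0,0,0]'
python3 -m jog '[0.4,0,0,0,0,0, 0.8,0,0,0,0,0, 0.8,0,0,0,0,0]'
```

```text
clock: 19.27
position: [0.5373, 0.2314, 0.0746]
ee_rot: [0.0, 1.0, -0.031, 0.0]
contact_force: [-0.1, 0.5, -1.1]
width: 0.0148
clock: 19.65
position: [0.538, 0.2313, 0.0746]
ee_rot: [0.0, 1.0, -0.031, 0.0]
contact_force: [1.1, 0.3, -0.9]
width: 0.0149
clock: 20.02
position: [0.5388, 0.2313, 0.0746]
ee_rot: [0.0, 1.0, -0.031, 0.0]
contact_force: [-0.1, 0.1, -1.4]
width: 0.0147
clock: 20.4
position: [0.5396, 0.2312, 0.0745]
ee_rot: [0.0, 1.0, -0.031, -0.0]
contact_force: [-0.6, 0.8, -2.1]
width: 0.0146
```

```bash
python3 -m jog '[0.4,0,0,0,0,0, 0.8,0,0,0,0,0, 0.8,0,0,0,0,0]'
python3 -m jog '[0.4,0,0,0,0,0, 0.8,0,0,0,0,0, 0.8,0,0,0,0,0]'
python3 -m jog '[0.4,0,0,0,0,0, 0.8,0,0,0,0,0, 0.8,0,0,0,0,0]'
```

```text
clock: 20.78
position: [0.5398, 0.2312, 0.0746]
ee_rot: [0.0, 1.0, -0.031, -0.001]
contact_force: [-2.7, 0.1, 0.7]
width: 0.0148
clock: 21.15
position: [0.54, 0.2311, 0.0746]
ee_rot: [0.0, 1.0, -0.031, -0.001]
contact_force: [-4.9, 0.3, 3.7]
width: 0.0143
clock: 21.52
position: [0.54, 0.2311, 0.0746]
ee_rot: [0.0, 1.0, -0.031, -0.002]
contact_force: [-5.6, 0.4, 4.2]
width: 0.0148
```

```bash
python3 -m jog '[0.4,0,0,0,0,0, 0.8,0,0,0,0,0, 1.2,0,0,0,0,0, 1.6,0,0,0,0,0, 2,0,0,0,0,0, 2,0,0,0,0,0]'
python3 -m jog '[0.4,0,0,0,0,0, 0.8,0,0,0,0,0, 1,0,0,0,0,0, 1,0,0,0,0,0]'
```

```text
clock: 22.28
position: [0.5403, 0.2311, 0.0746]
ee_rot: [0.0, 0.999, -0.031, -0.004]
contact_force: [-10.1, 0.7, 7.6]
width: 0.0146
clock: 22.78
position: [0.5404, 0.2311, 0.0747]
ee_rot: [0.0, 0.999, -0.031, -0.005]
contact_force: [-11.2, 1.5, 8.9]
width: 0.0146
```

```bash
python3 -m jog '[0.4,0,0,0,0,0, 0.8,0,0,0,0,0, 1.2,0,0,0,0,0, 1.5,0,0,0,0,0, 1.5,0,0,0,0,0]'
python3 -m jog '[0.4,0,0,0,0,0, 0.8,0,0,0,0,0, 1,0,0,0,0,0, 1,0,0,0,0,0]'
```

```text
clock: 23.4
position: [0.5406, 0.2311, 0.0747]
ee_rot: [0.0, 0.999, -0.032, -0.006]
contact_force: [-14.3, 2.5, 11.3]
width: 0.0146
clock: 23.9
position: [0.5407, 0.2311, 0.0747]
ee_rot: [0.0, 0.999, -0.032, -0.007]
contact_force: [-16.3, 2.6, 13.0]
width: 0.0146
```

```bash
python3 -m jog '[0.4,0,0,0,0,0, 0.8,0,0,0,0,0, 1.0,0,0,0,0,0, 1.0,0,0,0,0,0]'
python3 -m jog '[0.3,0,0,0,0,0, 0.6,0,0,0,0,0, 0.6,0,0,0,0,0, 0.6,0,0,0,0,0]'
```

```text
clock: 24.4
position: [0.5408, 0.231, 0.0747]
ee_rot: [0.0, 0.999, -0.032, -0.008]
contact_force: [-17.8, 2.3, 14.3]
width: 0.0146
clock: 24.9
position: [0.5408, 0.231, 0.0747]
ee_rot: [0.0, 0.999, -0.032, -0.008]
contact_force: [-19.7, 2.9, 13.7]
width: 0.0148
```

```bash
python3 -m jog '[0.3,0,0,0,0,0, 0.6,0,0,0,0,0, 0.6,0,0,0,0,0, 0.6,0,0,0,0,0]'
python3 -m jog '[0.3,0,0,0,0,0, 0.3,0,0,0,0,0, 0.3,0,0,0,0,0, 0.3,0,0,0,0,0]'
python3 -c "
from h import *
print(get_state()['contact_force'])
snap('wrist','w13');crop('w13',240,20,400,220,'c13')
print(get_state()['contact_force'])
"
```

```text
clock: 25.4
position: [0.5409, 0.231, 0.0747]
ee_rot: [0.0, 0.999, -0.032, -0.009]
contact_force: [-18.6, 3.2, 15.7]
width: 0.0147
clock: 25.9
position: [0.5409, 0.231, 0.0748]
ee_rot: [0.0, 0.999, -0.032, -0.009]
contact_force: [-20.1, 2.7, 16.7]
width: 0.0145
[-20.12330011   2.65610524  16.67769159]
scale 3.0
[-20.49114912   2.27090027  16.54484839]
```

View pics/c13.png

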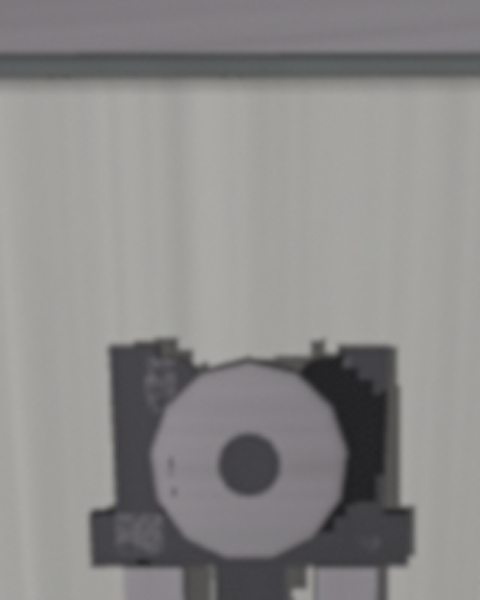

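I want less deck friction in the force reading, so I'll ease the downward load a little while holding the push.

```bash
python3 -m jog '[0,0,-0.4,0,0,0, 0,0,-0.8,0,0,0, 0,0,-0.8,0,0,0]'
python3 -m jog '[0,0,-0.4,0,0,0, 0,0,-0.8,0,0,0, 0,0,-0.8,0,0,0]'
```

```text
clock: 26.32
position: [0.5409, 0.231, 0.0748]
ee_rot: [0.0, 0.999, -0.032, -0.009]
contact_force: [-18.5, 3.7, 11.3]
width: 0.0149
clock: 26.7
position: [0.541, 0.2309, 0.0749]
ee_rot: [0.001, 0.999, -0.032, -0.009]
contact_force: [-17.8, 4.4, 7.5]
width: 0.0142
```

```bash
python3 -m jog '[0.3,0,0,0,0,0, 0.6,0,0,0,0,0, 0.9,0,0,0,0,0, 0.9,0,0,0,0,0]'
python3 -m jog '[0.2,0,-0.2,0,0,0, 0.4,0,-0.5,0,0,0, 0.4,0,-0.5,0,0,0, 0.4,0,-0.5,0,0,0]'
python3 -c "
from h import *
print(get_state()['contact_force'])
"
```

```text
clock: 27.2
position: [0.5411, 0.2309, 0.0749]
ee_rot: [0.001, 0.999, -0.032, -0.01]
contact_force: [-19.1, 4.0, 8.8]
width: 0.015
clock: 27.7
position: [0.5411, 0.2309, 0.0749]
ee_rot: [0.001, 0.999, -0.032, -0.01]
contact_force: [-18.5, 3.7, 7.3]
width: 0.0148
[-18.52947115   3.69404676   7.29541987]
```

```bash
python3 -m jog '[0.3,0,0,0,0,0, 0.6,0,0,0,0,0, 0.8,0,0,0,0,0, 0.8,0,0,0,0,0, 0.8,0,0,0,0,0, 0.8,0,0,0,0,0]'
python3 -m jog '[0,0,0,0,0,0, 0,0,0,0,0,0, 0,0,0,0,0,0, 0,0,0,0,0,0]'
```

```text
clock: 28.45
position: [0.5412, 0.2309, 0.075]
ee_rot: [0.001, 0.999, -0.032, -0.011]
contact_force: [-20.5, 4.2, 8.2]
width: 0.0149
clock: 28.95
position: [0.5412, 0.2309, 0.075]
ee_rot: [0.001, 0.999, -0.032, -0.011]
contact_force: [-20.3, 3.6, 9.4]
width: 0.0144
```

```bash
python3 -m jog '[-3,0,0,0,0,0, -6,0,0,0,0,0, -9,0,0,0,0,0, -12,0,0,0,0,0, -18,0,0,0,0,0, -26,0,0,0,0,0, -34,0,0,0,0,0, -42,0,0,0,0,0, -42,0,0,0,0,0]'
python3 -c "
from h import *
s=get_state();print(s['position'],s['contact_force'],s['ee_rot'])
snap('wrist','w14');crop('w14',240,0,400,220,'c14')
"
```

```text
clock: 30.08
position: [0.5093, 0.2331, 0.0767]
ee_rot: [0.0, 1.0, -0.031, -0.0]
contact_force: [-0.1, -0.1, -1.1]
width: 0.0143
[0.50927555 0.23306335 0.07672637] [-0.14969669 -0.07584186 -1.10018997] [ 1.26243620e-04  9.99520629e-01 -3.09590059e-02 -1.90620612e-04]
scale 2.727272727272727
```

View pics/w14.png

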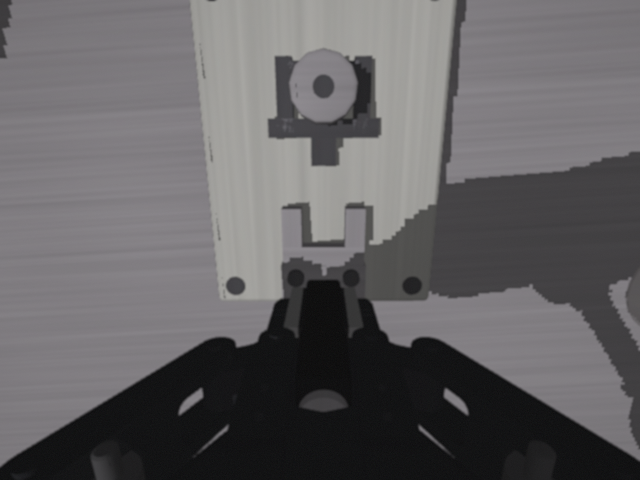

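View pics/c14.png

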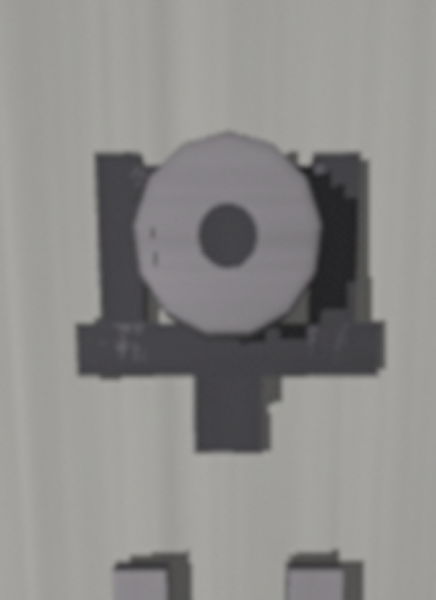

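```bash
python3 - <<'E'
from h import *
b=lambda c:(240+c[0]/2.72727,c[1]/2.72727)
K,Rc,t=cam('w14');d=np.load('camtool.npz')
Rt=Rc.T@d['R'].T; c=-Rc.T@t; p=c-Rt@d['o']
f=lambda n,uv,z:print(n,np.round(1000*Rt.T@(onz('w14',uv,z)-p),1))
f('sp',b((228,234)),.0645);f('spF',b((228,335)),.0645);f('spB',b((228,131)),.0645)
for n,q in(('backL',(79,376)),('backR',(384,376)),('tangL',(196,451)),('tangR',(268,451)),('jawFL',(96,153)),('jawFR',(361,153))): f(n,b(q),.045)
f('tipL',b((140,569)),p[2]-.0265);f('tipR',b((315,569)),p[2]-.0265)
goto(.6215,-.2295,.15,-4)
E
```

```text
sp [92.5  0.6 12.3]
spF [79.8  0.6 12.3]
spB [104.8   0.6  12.3]
backL [ 74.4 -23.1  31.8]
backR [74.4 25.5 31.9]
tangL [62.7 -4.5 31.8]
tangR [62.7  7.2 31.8]
jawFL [106.3 -19.1  31.8]
jawFR [106.3  20.5  31.8]
tipL [ 44.2 -13.7  26.5]
tipR [44.3 14.9 26.5]
shift [140.  454.8 -73.1] turn [-0.   -0.03  0.44]
```

The clip is home: the back bar puts the bore within about 0.2 mm of the spindle axis along the push and about 0.5 mm laterally, and the jaws are shut. I'll return the fork now.

```bash
python3 -m jog '[0,0,-45,0,0,0, 0,0,-100,0,0,0, 0,0,-155,0,0,0, 0,0,-155,0,0,0]'
python3 -m jog '[20,57,0,0,0,0, 37,114,0,0,0,0, 54,171,0,0,0,0, 71,228,0,0,0,0, 88,285,0,0,0,0, 105,342,0,0,0,0, 122,399,0,0,0,0, 140,455,0,0,0,0.4, 140,455,0,0,0,0.4, 140,455,0,0,0,0.4]'
python3 -m jog '[0,0,0,0,0,0, 0,0,0,0,0,0]'
python3 -c "
from h import *
goto(.6215,-.2295,.044,-4)
s=get_state();print(s['contact_force'])
snap('wrist','w15')"
```

```text
clock: 30.62
position: [0.5135, 0.234, 0.237]
ee_rot: [-0.002, 0.999, -0.031, 0.006]
contact_force: [0.5, -0.0, -1.9]
width: 0.0145
clock: 31.88
position: [0.6207, -0.2294, 0.2299]
ee_rot: [-0.001, 0.999, -0.035, -0.001]
contact_force: [-0.2, -0.5, -0.6]
width: 0.0146
clock: 32.12
position: [0.6214, -0.2283, 0.2319]
ee_rot: [-0.0, 0.999, -0.034, 0.0]
contact_force: [-0.4, -0.0, -1.0]
width: 0.0145
shift [  0.2   1.2 187.9] turn [-0.01 -0.    0.13]
[-0.38132047 -0.00580651 -0.97045171]
```

View pics/w15.png

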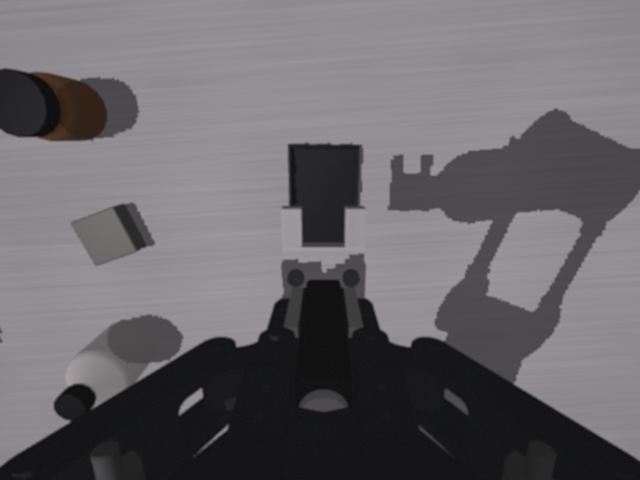

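The fork is over its tray (tray at (325,195), prongs at row 207 again, so no tilt). Bystanders are unmoved. I'll descend.

```bash
python3 -m jog '[0,1,45,0,0,0, 0,1,95,0,0,0, 0,1,145,0,0,0, 0,1,175,0,0,0, 0,1,187,0,0,0, 0,1,187,0,0,0, 0,1,187,0,0,0]'
python3 -m jog '[0,0,2,0,0,0, 0,0,4,0,0,0, 0,0,4,0,0,0]'
python3 -c "
from h import *
s=get_state();print(s['position'],s['contact_force'])
snap('wrist','w16')"
```

```text
clock: 33.05
position: [0.6227, -0.2312, 0.0466]
ee_rot: [0.001, 0.999, -0.035, 0.002]
contact_force: [-0.3, 0.7, -1.0]
width: 0.0145
clock: 33.42
position: [0.6214, -0.2308, 0.0408]
ee_rot: [0.0, 0.999, -0.035, 0.0]
contact_force: [-1.4, 0.8, -1.3]
width: 0.0143
[ 0.62136678 -0.2307875   0.04082053] [-1.37761557  0.79069373 -1.2715551 ]
```

View pics/w16.png

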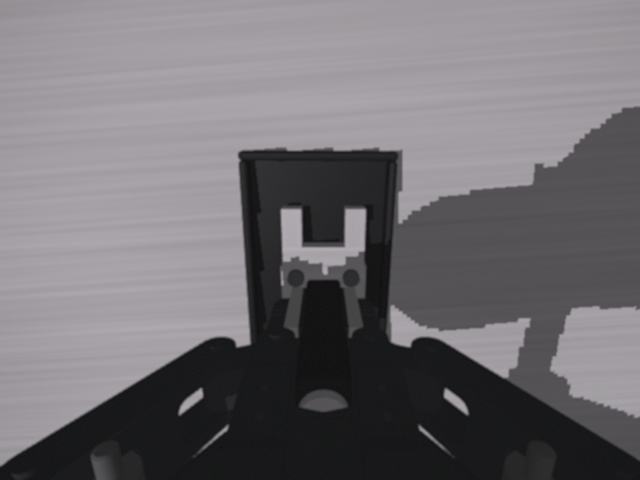

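The foot is well inside the tray walls and about 2 mm above the floor. I'll lower it until it touches.

```bash
python3 -m jog '[0,0,0.7,0,0,0, 0,0,1.4,0,0,0, 0,0,1.4,0,0,0]'
python3 -m jog '[0,0,0.5,0,0,0, 0,0,1,0,0,0, 0,0,1,0,0,0]'
```

```text
clock: 33.85
position: [0.6214, -0.2308, 0.0392]
ee_rot: [-0.0, 0.999, -0.035, -0.0]
contact_force: [0.2, -0.7, -2.1]
width: 0.0145
clock: 34.22
position: [0.6215, -0.2308, 0.0386]
ee_rot: [0.0, 0.999, -0.035, 0.0]
contact_force: [-0.7, 0.2, 1.1]
width: 0.0148
```

Contact with the floor (Fz rose from -2 to +1 N). I'll release and go straight up.

```bash
python3 -m jog '[0,0,0,0,0,0, 0,0,0,0,0,0, 0,0,0,0,0,0, 0,0,0,0,0,0, 0,0,0,0,0,0, 0,0,0,0,0,0, 0,0,0,0,0,0, 0,0,0,0,0,0]' 0
python3 -m jog '[0,0,-20,0,0,0, 0,0,-50,0,0,0, 0,0,-100,0,0,0, 0,0,-150,0,0,0, 0,0,-190,0,0,0, -60,0,-210,0,0,0, -60,0,-210,0,0,0, -60,0,-210,0,0,0]'
python3 -c "
from h import *
s=get_state();print(s['position'],s['contact_force'],s['width'])
snap('wrist','w17');snap('scene','s17');snap('top','t17')
crop('w17',270,65,370,200,'c17');crop('s17',160,160,440,320,'cs17');crop('t17',200,170,460,310,'ct17')"
```

```text
clock: 35.22
position: [0.6214, -0.2308, 0.0383]
ee_rot: [0.0, 0.999, -0.035, 0.0]
contact_force: [-0.0, -0.2, -0.3]
width: 0.0851
clock: 36.22
position: [0.5617, -0.2267, 0.2486]
ee_rot: [0.0, 0.999, -0.035, 0.001]
contact_force: [-0.5, -0.1, -1.1]
width: 0.0852
[ 0.56168836 -0.2266834   0.24861457] [-0.46542666 -0.12886849 -1.10671751] 0.0852240225990943
scale 4.444444444444445
scale 2.857142857142857
scale 3.076923076923077
```

View pics/w17.png

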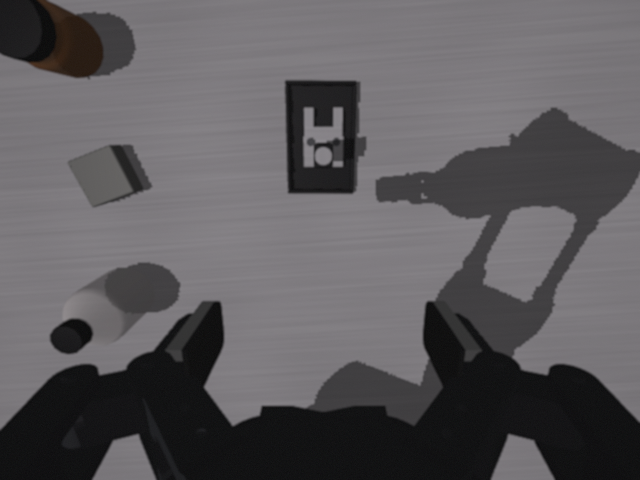

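View pics/cs17.png

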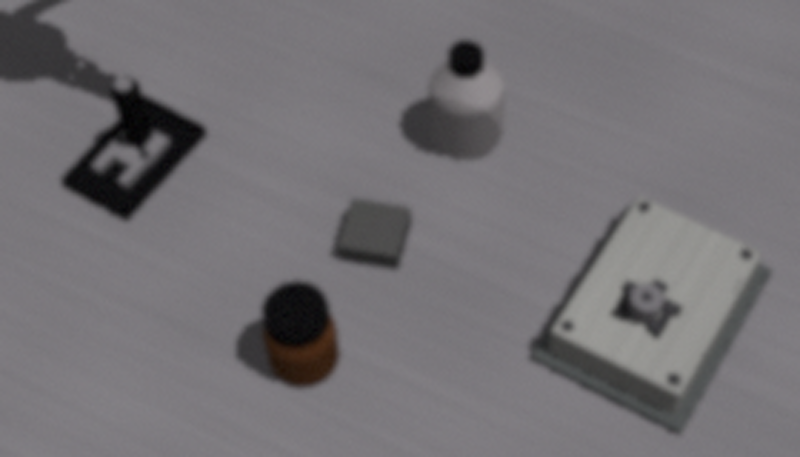

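View pics/c17.png

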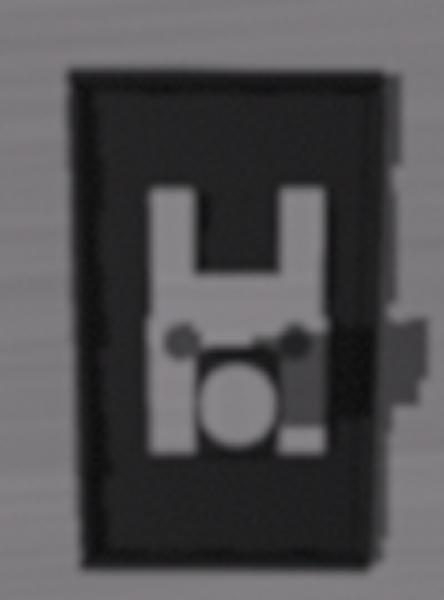

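View pics/ct17.png

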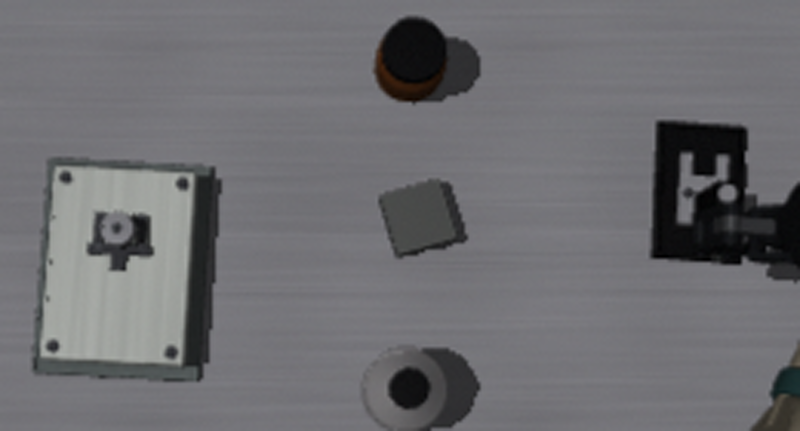

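The fork stands upright in the tray (disc at crop (238,404), foot parallel to the walls). The clip is on the spindle and the bystanders are where they started.

```bash
python3 -m jog '[0,0,0,0,0,0, 0,0,0,0,0,0, 0,0,0,0,0,0]'; python3 -c "
from rig import *
print(sign_off())"
```

```text
clock: 36.75
position: [0.5618, -0.2266, 0.248]
ee_rot: [-0.0, 0.999, -0.035, -0.0]
contact_force: [-0.1, -0.2, 0.6]
width: 0.0851
the job is handed in; nothing more can be done
None
```

I pushed the clip onto the spindle's groove with the fork until it snapped over and bedded it at about 20 N. The fork is back upright in its tray and released. I handed the job in at about 37 s; it reports no verdict.

- **Bedding force:** the wrist read up to about 20.7 N horizontally, held for over 0.5 s. That reading includes some friction between fork and deck. I eased the downward load and pressed again so the share on the clip would stay above 15 N, but I could not measure that share on its own. I estimate at least 17 N.
- **Clip:** after backing off, the bore measured about 0.2 mm from the spindle axis along the push and about 0.5 mm sideways, with the jaws visibly shut. Only the tool touched it.
- **Fork and bystanders:** the last pictures show the fork upright and centred in its tray, the gripper clear, and the bottle, jar and case where they started.
- **Disagreements:** my spindle position varied by about 2 mm between views. The handle-top height came out at 79 to 86 mm, against 84 mm expected. Neither affected the result.

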